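# Stand up the fallen cup and hold the packing case open

### The job

One of the three cups on the cork board has toppled over: take it up and set it back gently on its foot, mouth up, on the cork board, and let go of it. Then lift the lid of the wooden packing case by its bar handle and hold it open at 60 degrees from shut (give or take five) so that the cups can be loaded; the lid falls shut by itself, so finish with the gripper still holding it there. Leave the other cups and the things on the bench where they are.

Things in the scene. Friction and masses are not known exactly. Their poses are not given: they have to be found in the camera images.
- fallen_cup: the toppled cup: dark blue ceramic, white rim, no handle, 85 mm tall, 65 mm across from 28 mm above the foot up to the rim, below that narrowing to a foot 48 mm across; wall 4 mm, 0.2 kg. The only cup on its side on the cork board; it does not roll by itself. Origin: centre of the foot's underside. z axis: foot to mouth (lying: level, away from the robot within about 40 degrees)
- fallen_cup_rim (a point): centre of the mouth of the toppled cup, 85 mm from its origin along its z axis
- cork_board: the cork board, 260 mm (x) by 320 mm (y) and 4 mm thick, fixed to the bench on one side of the case (left or right); carries the three cups. Origin: centre of its underside, on the bench; the cups stand 4 mm above it
- case: the packing case, light wood, fixed, beside the cork board: 210 mm deep (x) by 300 mm wide (y), rim 110 mm above the bench, a backboard at its far side up to 165 mm; inside, a cardboard divider with six cells and some cups. Origin: centre of its underside, on the bench; x axis away from the robot, from the handle towards the hinge
- lid (a joint): angle of the case's lid in rad: 0 shut, growing as the front edge rises; 60 degrees is 1.047. A wooden lid 304 mm wide, 198 mm from hinge to front edge, 10 mm thick, about 0.45 kg, free-swinging on its far edge. A cleat on it meets the backboard at 1.36 rad (78 degrees), so it never stays open and falls shut from any angle
- lid_hinge (a point): middle of the lid's hinge line, 89.5 mm behind the case's centre (its +x) and 110.5 mm above the bench; the hinge runs along the case's y axis. Turns with the lid: x axis at a shut lid as the case's
- lid_bar (a point): middle of the lid's bar handle: a round steel bar 11 mm thick, 120 mm long, parallel to the hinge, on two thin posts 102 mm apart. Lid shut: 170 mm in front of the hinge line (case's -x), 45 mm above it, 35 mm above the lid's top face, 155 mm above the bench; it moves with the lid. The bar can turn between the fingers as the lid swings
- cup_left: one of the two cups that stand upright on the near half of the cork board, at its left (+y) corner; like the toppled cup. Origin: underside of the foot. To be left standing
- cup_right: the other upright cup on the near half of the cork board, at its right (-y) corner. Origin: underside of the foot. To be left standing
- tape_roll: roll of brown parcel tape lying flat near the robot, 100 mm across, 48 mm high. Origin: underside. To be left alone
- wrapped_a: cup wrapped in brown paper, 73 mm across, 93 mm tall, standing on the bench at the left. Origin: underside. To be left alone
- wrapped_b: cup wrapped in brown paper, 73 mm across, 93 mm tall, standing on the bench at the right. Origin: underside. To be left alone
- upturned_cup: blue cup standing upside down on the bench behind the case and the board, 65 mm across, 85 mm tall. Origin: centre of its mouth, on the bench. To be left alone
- scissors: pair of scissors with black handles lying flat near the robot, 180 mm long, 8 mm thick. Origin: at the pivot, on the bench. To be left alone
Things that resemble listed ones, but are neither listed nor needed, are in the scene too. Leave any orange or pink look-alike of the fallen_cup alone.

How it is judged:
By the outcome, as a careful person would: the job done as asked, in the order asked, and still so for the second after the job is handed in, while the arm keeps its last pose, push and grip.
It also fails if it takes over 69 s, if anything falls off the work surface, if the arm or the gripper's body presses on something with over 40 N, if the wrist force passes 120 N, or if a joint passes its speed limit or range.

### The arm

A 7-joint arm with a two-finger parallel gripper is mounted at the origin on the work surface. World frame = base frame: x ahead of the robot, y to its left, z up, the work surface at z = 0. Lengths are in m, angles in rad, forces in N, time in s.
With the tool pointing down it reaches from about 0.425 to 0.925 m from the base axis. Payload 6.8 kg.
Tool frame: the origin (TCP) lies midway between the tips of the shut fingers; the grasp point (between the pads) lies 19 mm behind it; y points along the fingers, z is the direction in which the jaws open and shut, and the axes are right-handed (so a half turn about y gives the same grasp; the last joint's range is limited). The gripper opens to 85 mm and grips with 20 to 120 N. Pads are 22 mm wide; open, the fingers measure 114 mm over their backs; the gripper's body (76 mm by 85 mm) begins 54 mm behind the grasp point. The pads swing forward as they close: fully open they stand 13 mm farther back than shut.
Start: joints at [1.095, 0.477, 0.022, 1.555, -0.011, 1.109, -0.083], TCP at [0.243, -0.63, 0.231] pointing down, gripper open.
Joint ranges: [-2.96, 2.96], [-0.34, 2.1], [-1.41, 1.46], [0.24, 2.44], [-1.37, 4.51], [0.17, 1.92], [-2.96, 2.96]. Speed limits (rad/s): [2.39, 2.39, 3.14, 3.14, 3.14, 3.14, 3.14].

### API

Orientations are given as a unit quaternion [w, x, y, z].
In Python, from station import bot gives the robot as it stands. The module is installed in compiled form; this text tells all that it offers.
- The arm moves only by the shell command python3 -m crank 'ROWS' [FORCE]. ROWS is JSON, a list of rows, each an object with "linear": the shift along the tool's x, y, z in m, a list of three; "dr": the turn, a rotation vector about the tool's x, y, z in degrees, a list of three; "hand": the gripper command: -1 is shut, 1 is fully open, values between are in proportion. A call has 1 to 10 rows; each row is the pose to reach, as a shift and turn from the pose commanded when the call began, along the tool's axes at that moment; what a row does not reach only later rows make up. A row lasts 1/12 s, in which the tool goes at most 41.7 mm and 7.16 degrees, less where a joint would pass 70% of its speed; a pose out of reach is approached as far as the arm can. A call with a gripper value outside its range is refused whole. The fingers move at their own pace and stop on an object; FORCE is the grip in N (left out, the last holds). Time passes only in rows, so rows that repeat a pose let the fingers close. It gives the time, the measured TCP pose, the force and the opening at its end, in the units of the state.
- bot.get_obs(): the state, without advancing time (a new reading comes with each control period).
- bot.read_camera(name): name is "side" or "top"; returns the picture (400x640x3 uint8, blue, green, red); there is no depth.
- bot.camera_params(name): a dict with "K" (3x3 intrinsics, pixels), "k1" (the pictures are not rectified: a ray, as slopes to the right and down, at radius r is drawn at 1 + k1 r^2 times it, then the intrinsics apply), "R" (3x3) and "t" (3): a world point X has camera coordinates R X + t. Camera axes: x right, y down, z forward; pixel columns grow to the right and rows downward; lengths in m; the calibration is good to about 2 mm. A picture is of the moment at which its call begins. camera_params takes no time and is no camera call.
- bot.hand_in(): hands the job in, once; it reports no verdict.
Trained networks look in the newest picture that a camera, given by its name, has taken for a name from the list of things; names that differ only in an ending like _2 or _b are one class to them, and where a whole thing is asked for, a point or a joint stands for the part that bears it (a point fixed in the world has none). Each returns a list of dicts, best first, with "score" (0 to 1); they miss things now and then, are a little off and sometimes report something else, mostly with a low value. They report only what shows in the picture. A call takes as long as a camera call. They do not tell look-alikes from the thing itself.
- bot.search_frame(camera, target): "extent" ([left, top, right, bottom] in pixels, round what is visible of it).
- bot.cut_out(camera, target): "pixels" (400x640 bool, what is visible of it) and "extent" ([left, top, right, bottom] in pixels, round what is visible of it).
- bot.place_of(camera, target): "xy" ([column, row] in pixels: a listed point, or the origin of a listed thing).
The state is a dict: "t": time; "q": joint angles; "joint_vel": joint speeds; "joint_torque": joint torques, N m; "eef_pos": TCP position; "tool_rot": TCP orientation; "contact_force": force on the tool from outside, world axes, zero at the start; "torque": the same for the moment, N m; "gripper_width": opening from 0.0 (shut) to 1.0 (fully open).
Only numpy, scipy, OpenCV 4.12 (cv2) and the standard library are available. Lean on these libraries where they do the work, as an engineer would, in place of code of your own. Each camera call takes 0.05 s, during which the arm holds its last target. There are 200 camera calls.

## Working session

There is one attempt and no reset: what is moved stays moved. The work goes in short steps, Python scripts to look and compute and a shell command to move; the robot and the scene stay as the last step left them, time stands still between calls to the robot, and variables do not carry over. Pictures are saved under pics/ and viewed, about 8 in all and at most 12, crops included, and the job is handed in when it is done.

```bash
mkdir -p pics
cat > h.py <<'E'
import numpy as np, cv2
from station import bot
from scipy.spatial.transform import Rotation as Ro
def rot(q): return Ro.from_quat([q[1],q[2],q[3],q[0]])
def ray(cam,uv):
    p=bot.camera_params(cam);K=np.array(p["K"]);R=np.array(p["R"]);t=np.array(p["t"])
    d=np.array([(uv[0]-K[0,2])/K[0,0],(uv[1]-K[1,2])/K[1,1]]);s=d.copy()
    for _ in range(20): s=d/(1+p["k1"]*(s@s))
    return -R.T@t, R.T@np.array([s[0],s[1],1])
def onz(cam,uv,z):
    c,d=ray(cam,uv);return c+d*(z-c[2])/d[2]
def proj(cam,X):
    p=bot.camera_params(cam);K=np.array(p["K"]);x=np.array(p["R"])@X+np.array(p["t"])
    s=x[:2]/x[2];s=s*(1+p["k1"]*(s@s));return s[0]*K[0,0]+K[0,2],s[1]*K[1,1]+K[1,2]
def tri(a,b,ca="side",cb="top"):
    c1,d1=ray(ca,a);c2,d2=ray(cb,b)
    A=np.stack([d1,-d2],1);s=np.linalg.lstsq(A,c2-c1,rcond=None)[0]
    return (c1+d1*s[0]+c2+d2*s[1])/2, np.linalg.norm(c1+d1*s[0]-c2-d2*s[1])
E
python3 - <<'E'
from h import *
np.set_printoptions(precision=3,suppress=True)
o=bot.get_obs();print(o);print(rot(o["tool_rot"]).as_matrix())
for c in("side","top"):
    cv2.imwrite(f"pics/{c}0.png",bot.read_camera(c))
    p=bot.camera_params(c);print(c,p["K"],p["k1"],-np.array(p["R"]).T@np.array(p["t"]),p["R"])
    for n in("fallen_cup","fallen_cup_rim","cork_board","case","lid_hinge","lid_bar","cup_left","cup_right","upturned_cup","tape_roll","wrapped_a"):
        print(n,[(np.round(r["xy"]),round(r["score"],2)) for r in bot.place_of(c,n)][:4])
E
```

```text
{'t': 0.0, 'q': array([ 1.095,  0.478,  0.022,  1.556, -0.011,  1.109, -0.083]), 'joint_vel': array([-0.002,  0.001,  0.002, -0.001,  0.   , -0.   ,  0.   ]), 'joint_torque': array([  0.   , -59.645,   1.608, -28.119,   0.013,   0.009,   0.   ]), 'eef_pos': array([ 0.242, -0.629,  0.23 ]), 'tool_rot': array([ 0.129, -0.129,  0.696, -0.695]), 'contact_force': array([1.043, 0.054, 0.075]), 'torque': array([ 0.018,  0.027, -0.033]), 'gripper_width': 1.0064468991454572}
[[-0.933 -0.001  0.36 ]
 [-0.36   0.002 -0.933]
 [ 0.    -1.    -0.002]]
side [[509.565   0.    318.523]
 [  0.    509.565 194.589]
 [  0.      0.      1.   ]] -0.10576656574209241 [-0.202  0.912  1.514] [[-0.807 -0.591 -0.016]
 [-0.446  0.627 -0.639]
 [ 0.388 -0.509 -0.769]]
fallen_cup [(array([232., 296.]), 0.92), (array([279., 249.]), 0.69), (array([314., 164.]), 0.58)]
fallen_cup_rim [(array([259., 243.]), 0.79), (array([210., 289.]), 0.62), (array([286., 163.]), 0.58)]
cork_board []
case []
lid_hinge [(array([332., 152.]), 0.66)]
lid_bar [(array([365., 168.]), 0.55)]
cup_left [(array([277., 287.]), 0.97)]
cup_right [
[... 469 characters left out ...]
]), 0.65)]
fallen_cup_rim [(array([185., 176.]), 0.96), (array([257., 174.]), 0.81), (array([357., 138.]), 0.56)]
cork_board [(array([268., 198.]), 0.61)]
case [(array([378., 204.]), 0.77), (array([409., 282.]), 0.35)]
lid_hinge [(array([384., 172.]), 0.73), (array([242., 274.]), 0.25)]
lid_bar [(array([384., 225.]), 0.83), (array([261., 202.]), 0.65), (array([327., 130.]), 0.49)]
cup_left [(array([238., 223.]), 0.88), (array([259., 176.]), 0.66), (array([407., 283.]), 0.65), (array([380., 204.]), 0.44)]
cup_right [(array([301., 219.]), 0.52)]
upturned_cup [(array([328., 132.]), 0.75)]
tape_roll [(array([408., 280.]), 0.75)]
wrapped_a [(array([190., 240.]), 0.8), (array([453., 228.]), 0.75)]
```

View pics/side0.png

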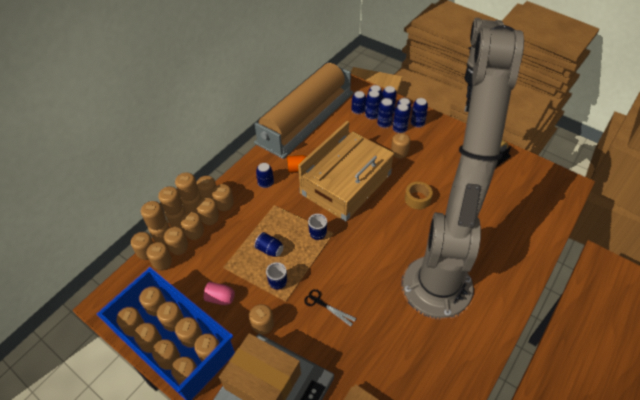

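View pics/top0.png

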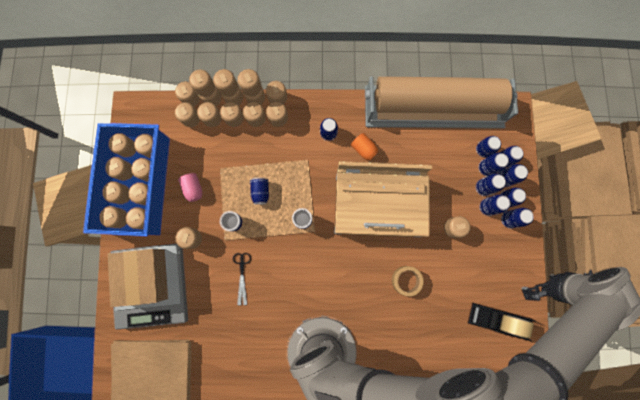

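Look-alikes: pink cup (side 219,293; top 192,186), orange cup (side 296,162; top 364,147), standing cups (top 231,221 and 302,218), upturned cup (top 329,128). By its description the toppled cup is the blue one on the cork, top (259,190) and side (268,244). I'll check that in a close crop.

Run:
```python
from h import *
np.set_printoptions(precision=3,suppress=True)
for n,a,b in (("foot",(279,249),(257,201)),("rim",(259,243),(257,174)),("bar",(365,168),(384,225)),("hinge",(332,152),(384,172)),("cupL",(277,287),(238,223)),("cupR",(315,239),(301,219))): print(n,*tri(a,b))
print("board corners",[onz("top",u,.004) for u in((220,167),(311,160),(316,234),(223,239))])
a=bot.read_camera("side");b=bot.read_camera("top")
for c in("side","top"):
    r=bot.cut_out(c,"fallen_cup")
    for x in r: print(c,x["score"],x["extent"])
A=cv2.resize(a[205:305,225:345],None,fx=4,fy=4,interpolation=2);B=cv2.resize(b[150:250,210:310],None,fx=4,fy=4,interpolation=2)
cv2.imwrite("pics/c1.png",cv2.resize(np.hstack([A,B]),(792,360)))
```

```text
foot [0.507 0.221 0.05 ] 0.008303077508657485
rim [0.605 0.227 0.013] 0.018882819396091988
bar [ 0.425 -0.196  0.142] 0.003971023491449765
hinge [ 0.593 -0.209  0.118] 0.015804988519447533
cupL [ 0.445  0.306 -0.03 ] 0.009024180098605809
cupR [ 0.457  0.075 -0.02 ] 0.0025224440456259895
board corners [array([0.641, 0.369, 0.004]), array([0.667, 0.039, 0.004]), array([0.401, 0.02 , 0.004]), array([0.382, 0.348, 0.004])]
side 0.96 [253.0, 229.9, 279.2, 257.6]
side 0.81 [202.4, 281.3, 233.1, 304.9]
side 0.65 [289.0, 156.4, 304.6, 174.3]
top 0.71 [249.7, 176.8, 269.8, 204.2]
top 0.64 [352.5, 130.9, 378.4, 159.0]
top 0.63 [178.5, 177.6, 203.4, 201.3]
```

View pics/c1.png

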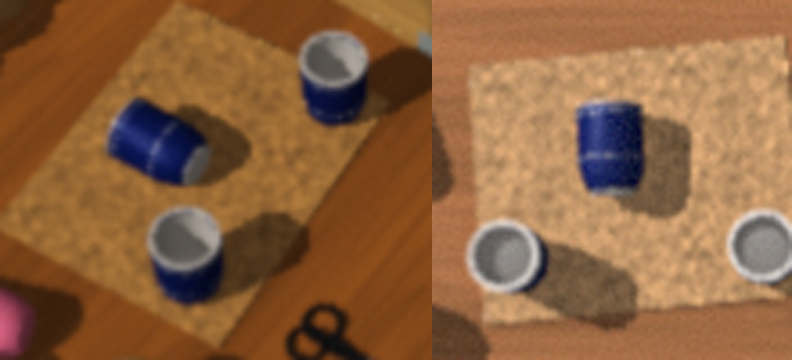

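The crop confirms it: the blue toppled cup lies on the cork with its foot towards the robot and its mouth pointing away. Next I fit the cup's pose to both masks and measure the case.

```bash
cat > fit.py <<'E'
from h import *
from scipy.optimize import minimize
th=np.linspace(0,2*np.pi,40)
def pts(x,y,yaw,z=.0365):
    c=np.array([np.cos(yaw),np.sin(yaw),0]);j=np.array([-c[1],c[0],0]);k=np.array([0,0,1])
    return np.concatenate([[np.array([x,y,z])+h*c+r*(np.cos(a)*j+np.sin(a)*k) for a in th] for h,r in((0,.024),(.014,.0283),(.028,.0325),(.085,.0325))])
def mask(cam,P,S=6):
    uv=np.array([proj(cam,p) for p in P]);h=cv2.convexHull(((uv+.5)*S).astype(np.int32))
    m=np.zeros((400*S,640*S),np.uint8);cv2.fillConvexPoly(m,h,1);return m
def fit(masks,x0):
    f=0
    big={c:cv2.resize(m.astype(np.uint8),None,fx=6,fy=6,interpolation=0) for c,m in masks.items()}
    def cost(p):
        P=pts(p[0],p[1],p[2]*10);s=0
        for c,m in big.items():
            q=mask(c,P);s+=1-(q&m).sum()/(q|m).sum()
        return s
    return minimize(cost,x0,method="Nelder-Mead",options=dict(initial_simplex=np.array(x0)+np.array([[0,0,0],[.02,0,0],[0,.02,0],[0,0,.02]]),xatol=2e-4,maxiter=120))
E
python3 - <<'E'
from fit import *
np.set_printoptions(precision=4,suppress=True)
M={}
for c,u in(("side",(268,244)),("top",(259,190))):
    bot.read_camera(c)
    r=[x for x in bot.cut_out(c,"fallen_cup") if x["pixels"][u[1],u[0]]];M[c]=r[0]["pixels"]
for k in(M,{"top":M["top"]},{"side":M["side"]}):
    r=fit(k,[.51,.22,0.]);print(list(k),r.x*[1,1,573],r.fun)
for n in("lid_bar","lid_hinge"):
  for c in("side","top"):
    print(n,c,[(r["xy"],r["score"]) for r in bot.place_of(c,n)][:2])
print("rim of cups",onz("top",(231,221),.089),onz("top",(302,218),.089))
im=bot.read_camera("top");im2=bot.read_camera("side")
A=cv2.resize(im[145:250,325:440],None,fx=3.4,fy=3.4,interpolation=2);B=cv2.resize(im2[115:220,290:405],None,fx=3.4,fy=3.4,interpolation=2)
cv2.imwrite("pics/case.png",np.hstack([A,B]))
E
```

```text
Traceback (most recent call last):
IndexError: list index out of range
```

Run:
```python
from fit import *
np.set_printoptions(precision=4,suppress=True)
M={}
for c,u in(("side",(268,244)),("top",(259,190))):
    for _ in range(4):
        bot.read_camera(c)
        r=[x for x in bot.cut_out(c,"fallen_cup") if x["extent"][0]<u[0]<x["extent"][2] and x["extent"][1]<u[1]<x["extent"][3]]
        if r: M[c]=r[0]["pixels"];print(c,r[0]["extent"],M[c].sum());break
for k in(M,{"top":M["top"]},{"side":M["side"]}):
    r=fit(k,[.51,.22,0.]);print(list(k),r.x*[1,1,573],r.fun)
for n in("lid_bar","lid_hinge"):
  for c in("side","top"):
    print(n,c,[(r["xy"],r["score"]) for r in bot.place_of(c,n)][:2])
print("rim of cups",onz("top",(231,221),.089),onz("top",(302,218),.089))
im=bot.read_camera("top");im2=bot.read_camera("side")
A=cv2.resize(im[145:250,325:440],None,fx=3.4,fy=3.4,interpolation=2);B=cv2.resize(im2[115:220,290:405],None,fx=3.4,fy=3.4,interpolation=2)
cv2.imwrite("pics/case.png",np.hstack([A,B]))
```

```text
side [253.6, 228.8, 281.1, 256.9] 480
top [248.0, 177.8, 270.5, 204.2] 482Traceback (most recent call last):
  File "<stdin>", line 10, in <module>
  File "fit.py", line 18, in fit
    return minimize(cost,x0,method="Nelder-Mead",options=dict(initial_simplex=np.array(x0)+np.array([[0,0,0],[.02,0,0],[0,.02,0],[0,0,.02]]),xatol=2e-4,maxiter=120))
    res = _minimize_neldermead(fun, x0, args, callback, bounds=bounds,
                               **options)
    fxr = func(xr)
    fx = function(np.copy(x), *(wrapper_args + args))
  File "fit.py", line 16, in cost
    q=mask(c,P);s+=1-(q&m).sum()/(q|m).sum()
  File "fit.py", line 8, in mask
    uv=np.array([proj(cam,p) for p in P]);h=cv2.convexHull(((uv+.5)*S).astype(np.int32))
                 ~~~~^^^^^^^
  File "h.py", line 13, in proj
    p=bot.camera_params(cam);K=np.array(p["K"]);x=np.array(p["R"])@X+np.array(p["t"])
ValueError: time passes only in moves, steps and waits
```

```bash
python3 - <<'E'
s=open("h.py").read().replace("bot.camera_params(","cp(").replace("def rot","import functools\n@functools.lru_cache\ndef cp(c): return bot.camera_params(c)\ndef rot",1)
open("h.py","w").write(s)
E
python3 - <<'E'
from fit import *
np.set_printoptions(precision=4,suppress=True)
M={}
for c,u in(("side",(268,244)),("top",(259,190))):
    for _ in range(4):
        bot.read_camera(c)
        r=[x for x in bot.cut_out(c,"fallen_cup") if x["extent"][0]<u[0]<x["extent"][2] and x["extent"][1]<u[1]<x["extent"][3]]
        if r: M[c]=r[0]["pixels"];print(c,r[0]["extent"],M[c].sum());break
for k in(M,{"top":M["top"]},{"side":M["side"]}):
    r=fit(k,[.51,.22,0.]);print(list(k),r.x*[1,1,573],r.fun)
for n in("lid_bar","lid_hinge"):
  for c in("side","top"):
    print(n,c,[(r["xy"],r["score"]) for r in bot.place_of(c,n)][:2])
print("rim of cups",onz("top",(231,221),.089),onz("top",(302,218),.089))
im=bot.read_camera("top");im2=bot.read_camera("side")
A=cv2.resize(im[145:250,325:440],None,fx=3.4,fy=3.4,interpolation=2);B=cv2.resize(im2[115:220,290:405],None,fx=3.4,fy=3.4,interpolation=2)
cv2.imwrite("pics/case.png",np.hstack([A,B]));print(bot.get_obs()["t"])
E
```

```text
side [253.3, 232.2, 280.5, 256.5] 477
top [251.8, 178.4, 271.9, 204.0] 448
['side', 'top'] [0.5046 0.2154 5.7998] 0.13595816879707978
['top'] [0.5043 0.2143 6.8418] 0.07167314723463525
['side'] [0.5049 0.2163 5.0809] 0.060344347244664864
lid_bar side [([368.0, 168.6], 0.91), ([277.2, 253.1], 0.58)]
lid_bar top [([383.9, 224.2], 0.8)]
lid_hinge side [([330.9, 151.8], 0.79)]
lid_hinge top [([381.8, 176.5], 0.95)]
rim of cups [0.4387 0.3025 0.089 ] [0.4495 0.066  0.089 ]
2.4
```

View pics/case.png

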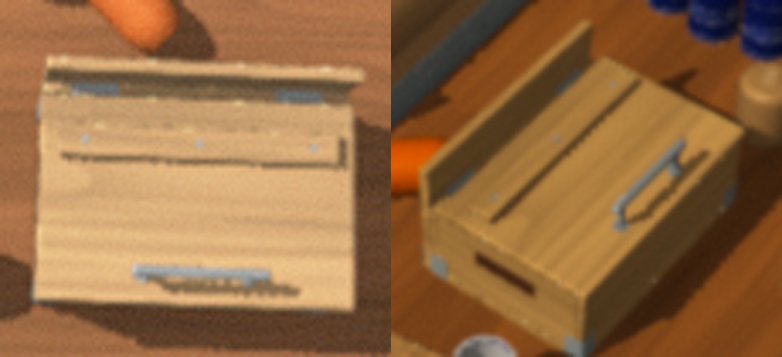

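The bar runs from top (364,225) to (404,226), and the case is yawed about −2°. The cup's foot is at (.505,.215) with yaw 5.8°.

Plan: grip at 45° from the mouth side, with the tool direction opposite the bisector of the cup axis and up. A 180° spin about the tool axis then stands the cup up.

```bash
cat > to.py <<'E'
from h import *
import sys
np.set_printoptions(precision=4,suppress=True)
def frame(t,jaw):
    y=np.array(t,float);y/=np.linalg.norm(y);z=np.array(jaw,float);z-=y*(z@y);z/=np.linalg.norm(z)
    return np.stack([np.cross(y,z),y,z],1)
def to(P,Rm,name=""):
    o=bot.get_obs();R=rot(o["tool_rot"]).as_matrix()
    d=R.T@(np.array(P)-o["eef_pos"]);w=Ro.from_matrix(R.T@Rm).as_rotvec(degrees=True)
    print(name,"t",round(o["t"],2),"lin",d,"dr",w,"rows",np.linalg.norm(d)/.0417,np.linalg.norm(w)/7.16)
yaw=np.radians(5.8);c=np.array([np.cos(yaw),np.sin(yaw),0]);up=np.array([0,0,1.]);j=np.array([-c[1],c[0],0])
tl=-(c+up)/2**.5
RL=frame(tl,-j)       # lying grasp
G=np.array([.5046,.2154,.0365])+.054*c
TG=G+.020*tl
TA=TG-.14*tl          # approach
E
python3 - <<'E'
from to import *
print(TG,TA)
o=bot.get_obs();R0=rot(o["tool_rot"]).as_matrix()
to(o["eef_pos"]+[0,0,.2],R0,"up");to([.55,.15,.42],R0,"over")
E
```

```text
[0.5443 0.2194 0.0224] [0.6427 0.2294 0.1214]
up t 2.4 lin [-0.  -0.2  0. ] dr [0. 0. 0.] rows 4.796163069544365 0.0
over t 2.4 lin [-0.5671 -0.1887 -0.6172] dr [0. 0. 0.] rows 20.604133350399 0.0
```

```bash
python3 -m crank '[{"linear":[0,-0.2,0],"dr":[0,0,0],"hand":1},{"linear":[0,-0.2,0],"dr":[0,0,0],"hand":1},{"linear":[0,-0.2,0],"dr":[0,0,0],"hand":1},{"linear":[0,-0.2,0],"dr":[0,0,0],"hand":1},{"linear":[0,-0.2,0],"dr":[0,0,0],"hand":1},{"linear":[-0.57,-0.2,-0.62],"dr":[0,0,0],"hand":1},{"linear":[-0.57,-0.2,-0.62],"dr":[0,0,0],"hand":1},{"linear":[-0.57,-0.2,-0.62],"dr":[0,0,0],"hand":1},{"linear":[-0.57,-0.2,-0.62],"dr":[0,0,0],"hand":1},{"linear":[-0.57,-0.2,-0.62],"dr":[0,0,0],"hand":1}]' 40
python3 - <<'E'
from to import *
to([.55,.15,.42],rot(bot.get_obs()["tool_rot"]).as_matrix());to([.55,.15,.42],RL)
E
```

```text
t: 3.23
eef_pos: [0.3194, -0.4341, 0.4315]
tool_rot: [-0.129, 0.129, -0.695, 0.695]
contact_force: [0.0, 0.3, 0.8]
gripper_width: 1.0
 t 3.23 lin [-0.4251  0.0112 -0.4623] dr [0. 0. 0.] rows 15.061972166510387 0.0
 t 3.23 lin [-0.4251  0.0112 -0.4623] dr [ -6.021   14.4516 -44.7363] rows 15.061972166510387 6.619634942628064
```

```bash
python3 -m crank '[{"linear":[-0.43,0.01,-0.46],"dr":[0,0,0],"hand":1},{"linear":[-0.43,0.01,-0.46],"dr":[0,0,0],"hand":1},{"linear":[-0.43,0.01,-0.46],"dr":[0,0,0],"hand":1},{"linear":[-0.43,0.01,-0.46],"dr":[0,0,0],"hand":1},{"linear":[-0.43,0.01,-0.46],"dr":[0,0,0],"hand":1},{"linear":[-0.43,0.01,-0.46],"dr":[0,0,0],"hand":1},{"linear":[-0.43,0.01,-0.46],"dr":[0,0,0],"hand":1},{"linear":[-0.43,0.01,-0.46],"dr":[0,0,0],"hand":1},{"linear":[-0.43,0.01,-0.46],"dr":[0,0,0],"hand":1},{"linear":[-0.43,0.01,-0.46],"dr":[0,0,0],"hand":1}]'
python3 - <<'E'
from to import *
to([.65,.2,.35],RL);print(bot.get_obs()["q"])
E
```

```text
t: 4.07
eef_pos: [0.4754, -0.0478, 0.4251]
tool_rot: [-0.13, 0.129, -0.695, 0.695]
contact_force: [1.8, 0.4, -0.5]
gripper_width: 1.0
 t 4.07 lin [-0.2519  0.0751 -0.1686] dr [ -6.031   14.4442 -44.777 ] rows 7.489615199414429 6.624864906547132
[ 0.4334  0.0418 -0.4763  1.6945  0.02    1.4089 -1.249 ]
```

```bash
python3 -m crank '[{"linear":[-0.252,0.075,-0.169],"dr":[-6,14.4,-44.8],"hand":1},{"linear":[-0.252,0.075,-0.169],"dr":[-6,14.4,-44.8],"hand":1},{"linear":[-0.252,0.075,-0.169],"dr":[-6,14.4,-44.8],"hand":1},{"linear":[-0.252,0.075,-0.169],"dr":[-6,14.4,-44.8],"hand":1},{"linear":[-0.252,0.075,-0.169],"dr":[-6,14.4,-44.8],"hand":1},{"linear":[-0.252,0.075,-0.169],"dr":[-6,14.4,-44.8],"hand":1},{"linear":[-0.252,0.075,-0.169],"dr":[-6,14.4,-44.8],"hand":1},{"linear":[-0.252,0.075,-0.169],"dr":[-6,14.4,-44.8],"hand":1},{"linear":[-0.252,0.075,-0.169],"dr":[-6,14.4,-44.8],"hand":1},{"linear":[-0.252,0.075,-0.169],"dr":[-6,14.4,-44.8],"hand":1}]'
python3 - <<'E'
from to import *
to([.65,.2,.35],RL);to(TA,RL,"TA");print(bot.get_obs()["q"])
E
```

```text
t: 4.9
eef_pos: [0.5924, 0.1308, 0.3981]
tool_rot: [-0.124, -0.211, 0.69, -0.681]
contact_force: [0.4, 2.3, -4.0]
gripper_width: 1.001
 t 4.9 lin [-0.0812  0.015  -0.06  ] dr [  1.3552   2.0961 -17.67  ] rows 2.448037073826959 2.4923735333062838
TA t 4.9 lin [-0.1832  0.2208 -0.0808] dr [  1.3552   2.0961 -17.67  ] rows 7.148648449843159 2.4923735333062838
[-0.1875  0.5562 -0.1348  1.1389 -0.0602  1.9112 -1.7699]
```

```bash
python3 -m crank '[{"linear":[-0.183,0.221,-0.08],"dr":[1.4,2,-17.7],"hand":1},{"linear":[-0.183,0.221,-0.08],"dr":[1.4,2,-17.7],"hand":1},{"linear":[-0.183,0.221,-0.08],"dr":[1.4,2,-17.7],"hand":1},{"linear":[-0.183,0.221,-0.08],"dr":[1.4,2,-17.7],"hand":1},{"linear":[-0.183,0.221,-0.08],"dr":[1.4,2,-17.7],"hand":1},{"linear":[-0.183,0.221,-0.08],"dr":[1.4,2,-17.7],"hand":1},{"linear":[-0.183,0.221,-0.08],"dr":[1.4,2,-17.7],"hand":1},{"linear":[-0.183,0.221,-0.08],"dr":[1.4,2,-17.7],"hand":1},{"linear":[-0.183,0.221,-0.08],"dr":[1.4,2,-17.7],"hand":1},{"linear":[-0.183,0.221,-0.08],"dr":[1.4,2,-17.7],"hand":1}]'
python3 - <<'E'
from to import *
to(TA,RL,"TA");to(TG,RL,"TG");print(bot.get_obs()["q"])
im=bot.read_camera("side");im2=bot.read_camera("top")
cv2.imwrite("pics/app.png",np.hstack([cv2.resize(i[v:v+150,u:u+160],(400,375),interpolation=2) for i,u,v in((im,200,160),(im2,190,110))]))
E
```

```text
t: 5.73
eef_pos: [0.6355, 0.2373, 0.1127]
tool_rot: [0.236, 0.315, -0.638, 0.661]
contact_force: [-1.4, -0.3, -3.4]
gripper_width: 1.002
TA t 5.73 lin [ 0.0019 -0.0106  0.0086] dr [-0.0062  1.086   0.9163] rows 0.3305277516907983 0.19845134022766256
TG t 5.73 lin [-0.0004  0.1294  0.0086] dr [-0.0062  1.086   0.9163] rows 3.1089164279826003 0.19845134022766256
[-0.3209  1.0823 -0.095   0.9254 -0.1366  1.9072 -1.843 ]
```

View pics/app.png

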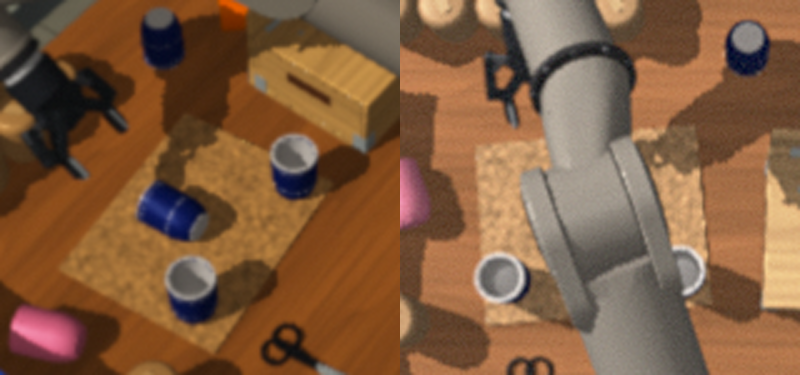

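The side view shows the open jaws lined up with the toppled cup (crop 175,210), with nothing in the way. Going in.

```bash
python3 -m crank '[{"linear":[0,0,0.0086],"dr":[0,1.1,0.9],"hand":1},{"linear":[0,0.02,0.0086],"dr":[0,1.1,0.9],"hand":1},{"linear":[0,0.04,0.0086],"dr":[0,1.1,0.9],"hand":1},{"linear":[0,0.06,0.0086],"dr":[0,1.1,0.9],"hand":1},{"linear":[0,0.075,0.0086],"dr":[0,1.1,0.9],"hand":1},{"linear":[0,0.09,0.0086],"dr":[0,1.1,0.9],"hand":1},{"linear":[0,0.105,0.0086],"dr":[0,1.1,0.9],"hand":1},{"linear":[0,0.118,0.0086],"dr":[0,1.1,0.9],"hand":1},{"linear":[0,0.129,0.0086],"dr":[0,1.1,0.9],"hand":1},{"linear":[0,0.129,0.0086],"dr":[0,1.1,0.9],"hand":1}]'
python3 - <<'E'
from to import *
to(TG,RL,"TG");print(bot.get_obs()["q"])
im=bot.read_camera("side")
cv2.imwrite("pics/g1.png",cv2.resize(im[200:290,220:320],None,fx=6,fy=6,interpolation=2))
E
```

```text
t: 6.67
eef_pos: [0.5487, 0.2183, 0.0349]
tool_rot: [0.233, 0.298, -0.643, 0.666]
contact_force: [0.3, 1.2, -0.8]
gripper_width: 1.004
TG t 6.67 lin [-0.0056  0.0121 -0.0015] dr [ 0.3479  0.0189 -0.9144] rows 0.3210773418017301 0.136666533902979
[-0.3122  0.997  -0.114   1.2915 -0.1243  1.5948 -1.8379]
```

View pics/g1.png

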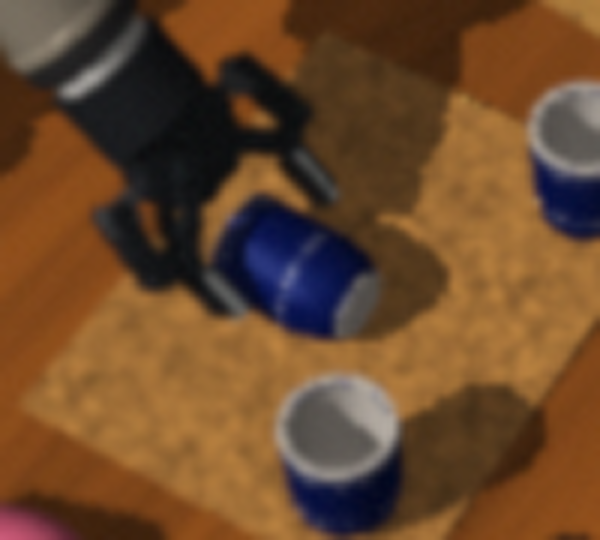

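The fingers straddle the cup (crop 290,270) with a gap on both sides. I'll advance the last 11 mm and close gently.

```bash
python3 -m crank '[{"linear":[-0.003,0.006,-0.001],"dr":[0,0,0],"hand":1},{"linear":[-0.005,0.011,-0.0015],"dr":[0,0,0],"hand":1},{"linear":[-0.005,0.011,-0.0015],"dr":[0,0,0],"hand":1},{"linear":[-0.005,0.011,-0.0015],"dr":[0,0,0],"hand":1}]'
python3 -c "
from to import *
to(TG,RL,'TG')"
```

```text
t: 7.05
eef_pos: [0.5448, 0.2204, 0.0214]
tool_rot: [0.233, 0.299, -0.643, 0.666]
contact_force: [0.8, -0.3, 0.4]
gripper_width: 0.999
TG t 7.05 lin [ 0.0011 -0.0003  0.0009] dr [ 0.2906  0.0551 -0.7706] rows 0.03585975197736728 0.11528520384570447
```

```bash
python3 -m crank '[{"linear":[0,0,0],"dr":[0,0,0],"hand":-1},{"linear":[0,0,0],"dr":[0,0,0],"hand":-1},{"linear":[0,0,0],"dr":[0,0,0],"hand":-1},{"linear":[0,0,0],"dr":[0,0,0],"hand":-1},{"linear":[0,0,0],"dr":[0,0,0],"hand":-1},{"linear":[0,0,0],"dr":[0,0,0],"hand":-1},{"linear":[0,0,0],"dr":[0,0,0],"hand":-1},{"linear":[0,0,0],"dr":[0,0,0],"hand":-1}]' 40
python3 -c "
from to import *
o=bot.get_obs();R=rot(o['tool_rot']).as_matrix();print(R, R.T@[0,0,.13])"
```

```text
t: 7.72
eef_pos: [0.5451, 0.2203, 0.0219]
tool_rot: [0.233, 0.298, -0.643, 0.666]
contact_force: [0.8, -0.6, 2.2]
gripper_width: 0.742
[[-0.7135 -0.6938  0.098 ]
 [-0.0733 -0.0652 -0.9952]
 [ 0.6968 -0.7172 -0.0043]] [ 0.0906 -0.0932 -0.0006]
```

Gripped at 63 mm opening. I'll lift 65 mm and then spin about the tool's y axis.

```bash
python3 -m crank '[{"linear":[0.007,-0.0072,0],"dr":[0,0,0],"hand":-1},{"linear":[0.021,-0.0215,0],"dr":[0,0,0],"hand":-1},{"linear":[0.035,-0.036,0],"dr":[0,0,0],"hand":-1},{"linear":[0.045,-0.0466,0],"dr":[0,0,0],"hand":-1},{"linear":[0.045,-0.0466,0],"dr":[0,-5,0],"hand":-1},{"linear":[0.045,-0.0466,0],"dr":[0,-11,0],"hand":-1},{"linear":[0.045,-0.0466,0],"dr":[0,-17,0],"hand":-1},{"linear":[0.045,-0.0466,0],"dr":[0,-23,0],"hand":-1},{"linear":[0.045,-0.0466,0],"dr":[0,-29,0],"hand":-1},{"linear":[0.045,-0.0466,0],"dr":[0,-35,0],"hand":-1}]'
python3 -c "
from to import *
o=bot.get_obs();print(o['q']);to(o['eef_pos'],RL)"
```

```text
t: 8.55
eef_pos: [0.5453, 0.2202, 0.0874]
tool_rot: [-0.027, -0.486, 0.683, -0.544]
contact_force: [-0.0, -0.5, -1.2]
gripper_width: 0.74
[-0.2215  0.944  -0.2835  1.2883 -0.0361  1.658  -1.3226]
 t 8.55 lin [0. 0. 0.] dr [ 0.025  35.3524 -0.9291] rows 0.0 4.939198460104448
```

Spin continues (145° left).

```bash
python3 -m crank '[{"linear":[0,0,0],"dr":[0,-6,0],"hand":-1},{"linear":[0,0,0],"dr":[0,-13,0],"hand":-1},{"linear":[0,0,0],"dr":[0,-20,0],"hand":-1},{"linear":[0,0,0],"dr":[0,-27,0],"hand":-1},{"linear":[0,0,0],"dr":[0,-34,0],"hand":-1},{"linear":[0,0,0],"dr":[0,-41,0],"hand":-1},{"linear":[0,0,0],"dr":[0,-48,0],"hand":-1},{"linear":[0,0,0],"dr":[0,-55,0],"hand":-1},{"linear":[0,0,0],"dr":[0,-62,0],"hand":-1},{"linear":[0,0,0],"dr":[0,-69,0],"hand":-1}]'
python3 -m crank '[{"linear":[0,0,0],"dr":[0,-7,0],"hand":-1},{"linear":[0,0,0],"dr":[0,-14,0],"hand":-1},{"linear":[0,0,0],"dr":[0,-21,0],"hand":-1},{"linear":[0,0,0],"dr":[0,-28,0],"hand":-1},{"linear":[0,0,0],"dr":[0,-35,0],"hand":-1},{"linear":[0,0,0],"dr":[0,-42,0],"hand":-1},{"linear":[0,0,0],"dr":[0,-49,0],"hand":-1},{"linear":[0,0,0],"dr":[0,-56,0],"hand":-1},{"linear":[0,0,0],"dr":[0,-63,0],"hand":-1},{"linear":[0,0,0],"dr":[0,-69,0],"hand":-1}]'
python3 -c "
from to import *
o=bot.get_obs();print(o['q'])
RU=frame(tl,j);to(o['eef_pos'],RU)
im=bot.read_camera('side');im2=bot.read_camera('top')
cv2.imwrite('pics/sp.png',np.hstack([cv2.resize(i[v:v+90,u:u+90],(400,400),interpolation=2) for i,u,v in((im,225,185),(im2,215,140))]))"
```

```text
t: 9.38
eef_pos: [0.5454, 0.2199, 0.0873]
tool_rot: [-0.365, 0.709, -0.578, 0.173]
contact_force: [-0.2, -0.4, -2.6]
gripper_width: 0.74
t: 10.22
eef_pos: [0.5456, 0.2195, 0.0871]
tool_rot: [-0.628, 0.683, -0.27, -0.259]
contact_force: [0.3, -0.6, -1.3]
gripper_width: 0.742
[ 0.0907  1.1189 -0.9271  1.2578  0.3689  1.7577  0.7349]
 t 10.22 lin [0. 0. 0.] dr [-0.3113 -6.6702  0.8413] rows 0.0 0.9399833526919742
```

View pics/sp.png

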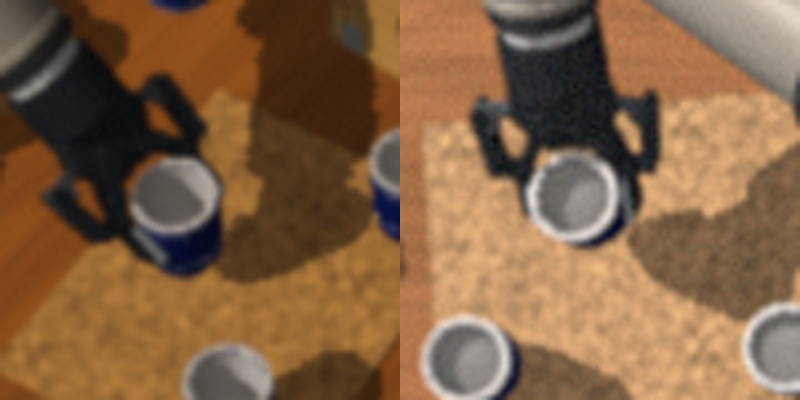

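The cup is now mouth up in the gripper (side crop 175,210; top crop 575,200). I'll work out the exact remaining turn and descent from the pose at the grasp.

```bash
cat > up.py <<'E'
from to import *
Rg=rot(np.array([.233,.298,-.643,.666])).as_matrix();Tg=np.array([.5451,.2203,.0219])
ct=Rg.T@c; ft=Rg.T@(np.array([.5046,.2154,.0365])-Tg)
o=bot.get_obs();R=rot(o["tool_rot"]).as_matrix()
a=R@ct;print("axis now",a,"foot now",o["eef_pos"]+R@ft)
v=np.cross(a,[0,0,1]);ang=np.arcsin(np.linalg.norm(v));w=v/np.linalg.norm(v)*ang
print("tilt deg",np.degrees(ang),"dr tool",np.degrees(R.T@w))
Rn=Ro.from_rotvec(w).as_matrix()@R
f=o["eef_pos"]+Rn@ft;print("foot after",f,"down shift 1mm in tool",R.T@[0,0,-.001],"need down",f[2]-.004, "F",o["contact_force"])
E
python3 up.py
```

```text
axis now [-0.0333  0.0762  0.9965] foot now [0.5614 0.2174 0.0465]
tilt deg 4.7714676118520565 dr tool [ 3.0559 -3.1584  1.8582]
foot after [0.56   0.2205 0.046 ] down shift 1mm in tool [0.0007 0.0007 0.0001] need down 0.041951932957097274 F [ 0.2442  0.2758 -2.2384]
```

```bash
python3 -m crank '[{"linear":[0,0,0],"dr":[3,-3.2,1.9],"hand":-1},{"linear":[0.003,0.003,0.0004],"dr":[3,-3.2,1.9],"hand":-1},{"linear":[0.007,0.007,0.001],"dr":[3,-3.2,1.9],"hand":-1},{"linear":[0.011,0.011,0.0015],"dr":[3,-3.2,1.9],"hand":-1},{"linear":[0.016,0.016,0.002],"dr":[3,-3.2,1.9],"hand":-1},{"linear":[0.021,0.021,0.003],"dr":[3,-3.2,1.9],"hand":-1},{"linear":[0.021,0.021,0.003],"dr":[3,-3.2,1.9],"hand":-1},{"linear":[0.021,0.021,0.003],"dr":[3,-3.2,1.9],"hand":-1}]'
python3 up.py
```

```text
t: 10.98
eef_pos: [0.545, 0.2209, 0.056]
tool_rot: [-0.647, 0.654, -0.272, -0.28]
contact_force: [-0.4, 0.3, -1.6]
gripper_width: 0.741
axis now [0.0023 0.0013 1.    ] foot now [0.5595 0.2218 0.0152]
tilt deg 0.15002440473492779 dr tool [ 0.0507 -0.0515 -0.1315]
foot after [0.5596 0.2218 0.0152] down shift 1mm in tool [0.0007 0.0007 0.    ] need down 0.011196176607772054 F [-0.3913  0.3153 -1.6419]
```

```bash
python3 -m crank '[{"linear":[0.002,0.002,0],"dr":[0,0,0],"hand":-1},{"linear":[0.004,0.004,0],"dr":[0,0,0],"hand":-1},{"linear":[0.006,0.006,0],"dr":[0,0,0],"hand":-1},{"linear":[0.007,0.007,0],"dr":[0,0,0],"hand":-1},{"linear":[0.007,0.007,0],"dr":[0,0,0],"hand":-1}]'
python3 up.py | tail -1
python3 -m crank '[{"linear":[0.0004,0.0004,0],"dr":[0,0,0],"hand":-1},{"linear":[0.0007,0.0007,0],"dr":[0,0,0],"hand":-1},{"linear":[0.0007,0.0007,0],"dr":[0,0,0],"hand":-1}]'
```

```text
t: 11.4
eef_pos: [0.5452, 0.2205, 0.0462]
tool_rot: [-0.648, 0.654, -0.272, -0.28]
contact_force: [0.4, 0.9, -1.3]
gripper_width: 0.74
foot after [0.5598 0.2214 0.0055] down shift 1mm in tool [0.0007 0.0007 0.    ] need down 0.0014501872326754366 F [ 0.3929  0.898  -1.3145]
t: 11.65
eef_pos: [0.5454, 0.2207, 0.0457]
tool_rot: [-0.648, 0.654, -0.272, -0.279]
contact_force: [0.2, 0.5, -1.7]
gripper_width: 0.74
```

```bash
python3 -m crank '[{"linear":[0.0004,0.0004,0],"dr":[0,0,0],"hand":-1},{"linear":[0.0007,0.0007,0],"dr":[0,0,0],"hand":-1},{"linear":[0.0007,0.0007,0],"dr":[0,0,0],"hand":-1}]'
python3 -m crank '[{"linear":[0.0004,0.0004,0],"dr":[0,0,0],"hand":-1},{"linear":[0.0007,0.0007,0],"dr":[0,0,0],"hand":-1},{"linear":[0.0007,0.0007,0],"dr":[0,0,0],"hand":-1}]'
```

```text
t: 11.9
eef_pos: [0.5453, 0.2207, 0.0447]
tool_rot: [-0.648, 0.654, -0.272, -0.28]
contact_force: [0.1, 0.1, -2.0]
gripper_width: 0.742
t: 12.15
eef_pos: [0.5453, 0.2207, 0.0446]
tool_rot: [-0.648, 0.654, -0.272, -0.28]
contact_force: [-1.6, -1.9, 5.3]
gripper_width: 0.74
```

Contact is felt at 5 N with the foot on the board. Releasing, then backing out along the tool axis.

```bash
python3 -m crank '[{"linear":[0,0,0],"dr":[0,0,0],"hand":-0.3},{"linear":[0,0,0],"dr":[0,0,0],"hand":0.6},{"linear":[0,0,0],"dr":[0,0,0],"hand":1},{"linear":[0,0,0],"dr":[0,0,0],"hand":1},{"linear":[0,0,0],"dr":[0,0,0],"hand":1},{"linear":[0,0,0],"dr":[0,0,0],"hand":1}]'
python3 -c "
from to import *
im=bot.read_camera('side');im2=bot.read_camera('top')
cv2.imwrite('pics/rel.png',np.hstack([cv2.resize(i[v:v+90,u:u+90],(400,400),interpolation=2) for i,u,v in((im,225,185),(im2,215,140))]))"
```

```text
t: 12.65
eef_pos: [0.5453, 0.2207, 0.0435]
tool_rot: [-0.648, 0.654, -0.272, -0.28]
contact_force: [0.4, -0.1, 0.1]
gripper_width: 0.997
```

View pics/rel.png

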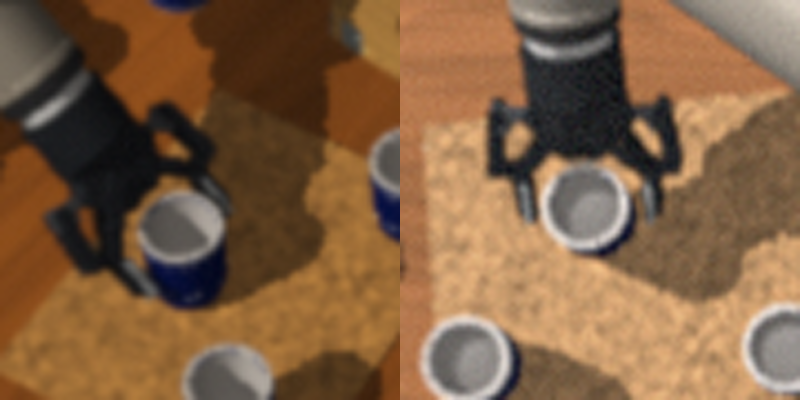

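The cup stands upright (side crop 185,250; top crop 587,208) and both pads are clear. Backing out and locating the bar.

```bash
python3 -m crank '[{"linear":[0,-0.01,0],"dr":[0,0,0],"hand":1},{"linear":[0,-0.025,0],"dr":[0,0,0],"hand":1},{"linear":[0,-0.045,0],"dr":[0,0,0],"hand":1},{"linear":[0,-0.07,0],"dr":[0,0,0],"hand":1},{"linear":[0,-0.1,0],"dr":[0,0,0],"hand":1},{"linear":[0,-0.12,0],"dr":[0,0,0],"hand":1},{"linear":[0,-0.12,0],"dr":[0,0,0],"hand":1},{"linear":[0,-0.12,0],"dr":[0,0,0],"hand":1}]'
cat > lid.py <<'E'
from to import *
psi=np.radians(-2.0)
B=np.array([.425,-.198,.155])
E
python3 - <<'E'
from to import *
for c,e in(("top",((364.1,224.7),(404.1,226.2))),("side",((356.5,178.2),(375.9,157.9)))):
    p=[onz(c,u,.155) for u in e];d=p[0]-p[1];print(c,*p,(p[0]+p[1])/2,np.linalg.norm(d),"yaw",np.degrees(np.arctan2(-d[0],d[1])))
print("net",onz("top",(384,224.5),.155),onz("side",(367,168.4),.155),"hinge",onz("top",(382,175),.1105),onz("side",(331.3,151.9),.1105))
print("front edge",*[onz("top",(325+x/3.4,145+y/3.4),.12) for x,y in((35,300),(353,310))])
print("back top",*[onz("top",(325+x/3.4,145+y/3.4),.165) for x,y in((48,58),(363,70))])
o=bot.get_obs();print(o["q"]);
y=np.array([-np.sin(np.radians(-2)),np.cos(np.radians(-2)),0]);x=np.array([y[1],-y[0],0])
for s in(1,-1):
  Rb=frame([0,0,-1],s*x);to([.52,0,.40],Rb,f"via s{s}")
E
```

```text
t: 13.42
eef_pos: [0.6337, 0.2229, 0.1301]
tool_rot: [-0.649, 0.655, -0.27, -0.277]
contact_force: [0.4, -0.2, 0.4]
gripper_width: 0.996
top [ 0.4229 -0.1326  0.155 ] [ 0.4183 -0.259   0.155 ] [ 0.4206 -0.1958  0.155 ] 0.12648336936158705 yaw -2.0990345775623283
side [ 0.4184 -0.1261  0.155 ] [ 0.4153 -0.2511  0.155 ] [ 0.4168 -0.1886  0.155 ] 0.125056104790984 yaw -1.4292506851653135
net [ 0.4236 -0.1954  0.155 ] [ 0.4135 -0.1877  0.155 ] hinge [ 0.5914 -0.1995  0.1105] [ 0.5924 -0.2169  0.1105]
front edge [ 0.3977 -0.0432  0.12  ] [ 0.3883 -0.3464  0.12  ]
back top [ 0.6221 -0.0544  0.165 ] [ 0.6119 -0.3518  0.165 ]
[-0.0807  1.1018 -0.5918  0.9416  0.1396  1.9144  1.0008]
via s1 t 13.42 lin [-0.2735 -0.105  -0.2228] dr [ 36.8617  87.2146 -34.7616] rows 8.826356773521685 14.087147878044261
via s-1 t 13.42 lin [-0.2735 -0.105  -0.2228] dr [-34.3546 -82.3712 -36.43  ] rows 8.826356773521685 13.46327522125479
```

```bash
cat > lid.py <<'E'
from to import *
ps=np.radians(-1.8);X=np.array([np.cos(ps),np.sin(ps),0]);Y=np.array([-X[1],X[0],0])
B=np.array([.4195,-.193,.155]);H=B+.17*X-[0,0,.045]
def RT(tau): # tool tilted tau deg, tip towards robot
    a=np.radians(tau);t=-np.sin(a)*X-np.cos(a)*up;return frame(t,X)
def bar(phi):
    a=np.arctan2(.045,.17)+np.radians(phi);return H+np.hypot(.17,.045)*(-np.cos(a)*X+np.sin(a)*up)
def tcp(phi,tau,d=.019): return bar(phi)+d*RT(tau)[:,1]
E
python3 -c "
from lid import *
to([.55,0,.38],RT(15),'via');print(tcp(0,15),tcp(60,35))"
```

```text
via t 13.42 lin [-0.2382 -0.1124 -0.2231] dr [ 25.2591  89.7045 -22.8661] rows 8.27766169964029 13.401846827631797
[ 0.4146 -0.1928  0.1366] [ 0.5325 -0.1966  0.2642]
```

```bash
python3 -m crank '[{"linear":[-0.238,-0.112,-0.223],"dr":[25,90,-23],"hand":1},{"linear":[-0.238,-0.112,-0.223],"dr":[25,90,-23],"hand":1},{"linear":[-0.238,-0.112,-0.223],"dr":[25,90,-23],"hand":1},{"linear":[-0.238,-0.112,-0.223],"dr":[25,90,-23],"hand":1},{"linear":[-0.238,-0.112,-0.223],"dr":[25,90,-23],"hand":1},{"linear":[-0.238,-0.112,-0.223],"dr":[25,90,-23],"hand":1},{"linear":[-0.238,-0.112,-0.223],"dr":[25,90,-23],"hand":1},{"linear":[-0.238,-0.112,-0.223],"dr":[25,90,-23],"hand":1},{"linear":[-0.238,-0.112,-0.223],"dr":[25,90,-23],"hand":1},{"linear":[-0.238,-0.112,-0.223],"dr":[25,90,-23],"hand":1}]'
python3 -c "
from lid import *
print(bot.get_obs()['q']);to(tcp(0,15)-.1*RT(15)[:,1],RT(15),'above')"
```

```text
t: 14.25
eef_pos: [0.5494, -0.0044, 0.3802]
tool_rot: [-0.513, 0.621, -0.527, 0.269]
contact_force: [0.9, -0.1, -0.3]
gripper_width: 1.001
[ 0.2029  0.4237 -0.3638  1.3758  0.0046  1.7395  0.1875]
above t 14.25 lin [ 0.1741  0.1609 -0.1143] dr [ 6.5359 22.1549 -5.4738] rows 6.312126291559128 3.315452385186062
```

```bash
python3 -m crank '[{"linear":[0.174,0.161,-0.114],"dr":[6.5,22.2,-5.5],"hand":1},{"linear":[0.174,0.161,-0.114],"dr":[6.5,22.2,-5.5],"hand":1},{"linear":[0.174,0.161,-0.114],"dr":[6.5,22.2,-5.5],"hand":1},{"linear":[0.174,0.161,-0.114],"dr":[6.5,22.2,-5.5],"hand":1},{"linear":[0.174,0.161,-0.114],"dr":[6.5,22.2,-5.5],"hand":1},{"linear":[0.174,0.161,-0.114],"dr":[6.5,22.2,-5.5],"hand":1},{"linear":[0.174,0.161,-0.114],"dr":[6.5,22.2,-5.5],"hand":1},{"linear":[0.174,0.161,-0.114],"dr":[6.5,22.2,-5.5],"hand":1},{"linear":[0.174,0.161,-0.114],"dr":[6.5,22.2,-5.5],"hand":1},{"linear":[0.174,0.161,-0.114],"dr":[6.5,22.2,-5.5],"hand":1}]'
python3 -c "
from lid import *
print(bot.get_obs()['q']);to(tcp(0,15)-.1*RT(15)[:,1],RT(15),'above');to(tcp(0,15),RT(15),'grasp')
im=bot.read_camera('side');im2=bot.read_camera('top')
cv2.imwrite('pics/bar.png',np.hstack([cv2.resize(i[v:v+100,u:u+100],(400,400),interpolation=2) for i,u,v in((im,310,110),(im2,325,160))]))"
```

```text
t: 15.08
eef_pos: [0.4429, -0.1885, 0.23]
tool_rot: [0.426, -0.556, 0.569, -0.431]
contact_force: [0.9, 0.5, 0.3]
gripper_width: 1.0
[ 0.4093  0.3174 -0.2119  1.8299  0.1129  1.2681  0.1324]
above t 15.08 lin [ 0.0052 -0.0025 -0.0031] dr [ 0.3286  0.7628 -0.1212] rows 0.15607534217858848 0.1172245368153113
grasp t 15.08 lin [ 0.0054  0.0975 -0.0025] dr [ 0.3286  0.7628 -0.1212] rows 2.3419227477942557 0.1172245368153113
```

View pics/bar.png

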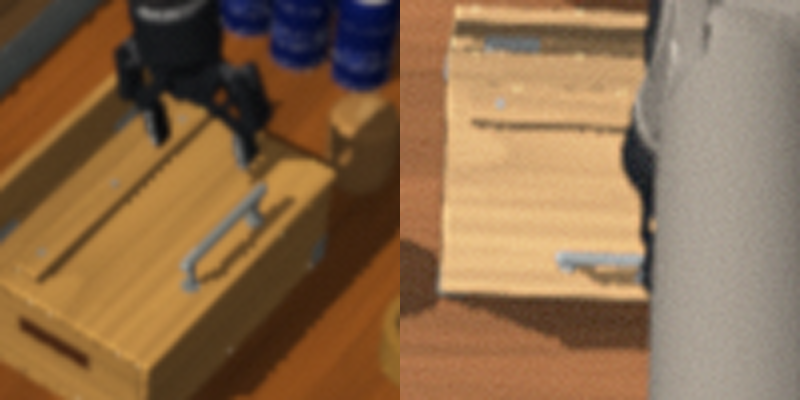

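The side crop shows the open jaws above the bar (bar at crop 185–265, 190–265). Descending.

```bash
python3 -m crank '[{"linear":[0.005,0.02,-0.0025],"dr":[0.3,0.8,0],"hand":1},{"linear":[0.005,0.045,-0.0025],"dr":[0.3,0.8,0],"hand":1},{"linear":[0.005,0.065,-0.0025],"dr":[0.3,0.8,0],"hand":1},{"linear":[0.005,0.082,-0.0025],"dr":[0.3,0.8,0],"hand":1},{"linear":[0.005,0.092,-0.0025],"dr":[0.3,0.8,0],"hand":1},{"linear":[0.005,0.0975,-0.0025],"dr":[0.3,0.8,0],"hand":1},{"linear":[0.005,0.0975,-0.0025],"dr":[0.3,0.8,0],"hand":1},{"linear":[0.005,0.0975,-0.0025],"dr":[0.3,0.8,0],"hand":1},{"linear":[0.005,0.0975,-0.0025],"dr":[0.3,0.8,0],"hand":1}]' 50
python3 -c "
from lid import *
to(tcp(0,15),RT(15),'grasp')"
```

```text
t: 15.93
eef_pos: [0.4144, -0.1941, 0.1371]
tool_rot: [0.423, -0.551, 0.571, -0.438]
contact_force: [-0.1, 0.4, 0.1]
gripper_width: 0.998
grasp t 15.93 lin [-0.0013  0.0004  0.0002] dr [-0.0248 -0.1856 -0.0987] rows 0.03283989793514065 0.029565361791966036
```

```bash
python3 -m crank '[{"linear":[0,0,0],"dr":[0,0,0],"hand":0},{"linear":[0,0,0],"dr":[0,0,0],"hand":0},{"linear":[0,0,0],"dr":[0,0,0],"hand":-0.3},{"linear":[0,0,0],"dr":[0,0,0],"hand":-0.3},{"linear":[0,0,0],"dr":[0,0,0],"hand":-0.3},{"linear":[0,0,0],"dr":[0,0,0],"hand":-0.3}]' 30
python3 -c "
from lid import *
to(tcp(0,15),RT(15),'grasp')
im=bot.read_camera('side')
cv2.imwrite('pics/bar2.png',cv2.resize(im[125:205,330:410],(560,560),interpolation=2))"
```

```text
t: 16.43
eef_pos: [0.4133, -0.1941, 0.1362]
tool_rot: [0.423, -0.551, 0.571, -0.437]
contact_force: [-0.1, -0.7, 0.2]
gripper_width: 0.354
grasp t 16.43 lin [-0.0013 -0.0008  0.0011] dr [ 0.0824 -0.2038 -0.128 ] rows 0.045610385640439635 0.035526231389335944
```

View pics/bar2.png

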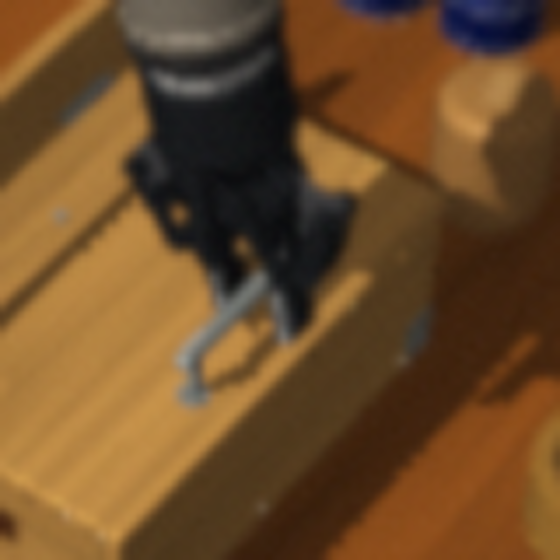

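The bar (crop 185,360 to 270,280) passes between both fingers. Closing fully.

```bash
python3 -m crank '[{"linear":[0,0,0],"dr":[0,0,0],"hand":-1},{"linear":[0,0,0],"dr":[0,0,0],"hand":-1},{"linear":[0,0,0],"dr":[0,0,0],"hand":-1},{"linear":[0,0,0],"dr":[0,0,0],"hand":-1},{"linear":[0,0,0],"dr":[0,0,0],"hand":-1},{"linear":[0,0,0],"dr":[0,0,0],"hand":-1}]' 60
python3 -c "
from lid import *
to(tcp(0,15),RT(15),'grasp')"
```

```text
t: 16.98
eef_pos: [0.4192, -0.1944, 0.1368]
tool_rot: [0.426, -0.549, 0.568, -0.441]
contact_force: [13.0, -1.4, -5.5]
gripper_width: 0.101
grasp t 16.98 lin [-0.0014  0.0013 -0.0045] dr [-0.6183 -0.1428 -0.0557] rows 0.1167823178553619 0.08897475884852614
```

```bash
sed -i 's/^B=.*/B=np.array([.424,-.194,.155]);H=B+.17*X-[0,0,.045]/' lid.py
cat > way.py <<'E'
from lid import *
# P0,R0: commanded pose at the start of the call
def way(P0,R0,phis,taus):
    for p,a in zip(phis,taus):
        print(p,np.round(R0.T@(tcp(p,a)-P0),4),np.round(Ro.from_matrix(R0.T@RT(a)).as_rotvec(degrees=True),1))
E
python3 - <<'E'
from way import *
R0=rot(np.array([.423,-.551,.571,-.437])).as_matrix();P0=np.array([.4133,-.1941,.1362])
way(P0,R0,[0,0,1.5,3.5,6,9,12,15,15],[15,15,15.3,15.7,16,16.5,17,17.5,17.5])
print("final",tcp(60,25))
E
```

```text
0 [-0.0005 -0.0019  0.0055] [ 0.1 -0.1 -0.1]
0 [-0.0005 -0.0019  0.0055] [ 0.1 -0.1 -0.1]
1.5 [-0.0005 -0.0065  0.0054] [-0.2 -0.1 -0.1]
3.5 [-0.0005 -0.0127  0.0055] [-0.6 -0.1 -0.1]
6 [-0.0005 -0.0203  0.006 ] [-0.9 -0.1 -0.1]
9 [-0.0005 -0.0295  0.007 ] [-1.4 -0.1 -0.1]
12 [-0.0005 -0.0385  0.0085] [-1.9 -0.1 -0.1]
15 [-0.0006 -0.0475  0.0104] [-2.4 -0.1 -0.1]
15 [-0.0006 -0.0475  0.0104] [-2.4 -0.1 -0.1]
final [ 0.5399 -0.1976  0.2625]
```

```bash
python3 -m crank '[{"linear":[0,0,0.0055],"dr":[0,0,0],"hand":-1},{"linear":[0,-0.001,0.0055],"dr":[0,0,0],"hand":-1},{"linear":[0,-0.006,0.0054],"dr":[-0.2,0,0],"hand":-1},{"linear":[0,-0.0125,0.0055],"dr":[-0.6,0,0],"hand":-1},{"linear":[0,-0.02,0.006],"dr":[-0.9,0,0],"hand":-1},{"linear":[0,-0.0295,0.007],"dr":[-1.4,0,0],"hand":-1},{"linear":[0,-0.0385,0.0085],"dr":[-1.9,0,0],"hand":-1},{"linear":[0,-0.0475,0.0104],"dr":[-2.4,0,0],"hand":-1},{"linear":[0,-0.0475,0.0104],"dr":[-2.4,0,0],"hand":-1}]' 60
cat > ang.py <<'E'
from lid import *
o=bot.get_obs();R=rot(o["tool_rot"]).as_matrix();b=o["eef_pos"]-.019*R[:,1]-H
print("phi",np.degrees(np.arctan2(b[2],-b@X)-np.arctan2(.045,.17)),"radius",np.hypot(b[2],b@X),"w",o["gripper_width"],"F",o["contact_force"])
E
python3 ang.py
python3 - <<'E'
from way import *
R0=RT(17.4);P0=tcp(15,17.4)
way(P0,R0,[17,20,23,26,29,32,35,38,40,40],[17.5,18,18.5,19,19.5,20,20.5,21,21.5,21.5])
E
```

```text
t: 17.73
eef_pos: [0.4367, -0.195, 0.1808]
tool_rot: [0.411, -0.56, 0.58, -0.425]
contact_force: [0.9, -0.2, -3.0]
gripper_width: 0.107
phi 15.584048497733034 radius 0.17574860387601599 w 0.10692079566090636 F [ 0.9305 -0.2096 -2.9849]
17 [-0.     -0.006   0.0014] [-0.1  0.   0. ]
20 [-0.     -0.0148  0.0038] [-0.6  0.   0. ]
23 [ 0.     -0.0235  0.0066] [-1.1 -0.   0. ]
26 [ 0.     -0.0321  0.0098] [-1.6 -0.   0. ]
29 [-0.     -0.0404  0.0136] [-2.1 -0.   0. ]
32 [-0.     -0.0486  0.0177] [-2.6  0.   0. ]
35 [-0.     -0.0565  0.0223] [-3.1  0.  -0. ]
38 [-0.     -0.0641  0.0272] [-3.6  0.   0. ]
40 [-0.     -0.0691  0.0307] [-4.1 -0.   0. ]
40 [-0.     -0.0691  0.0307] [-4.1 -0.   0. ]
```

The lid is following, with low forces.

```bash
python3 -m crank '[{"linear":[0,-0.006,0.0014],"dr":[-0.1,0,0],"hand":-1},{"linear":[0,-0.0148,0.0038],"dr":[-0.6,0,0],"hand":-1},{"linear":[0,-0.0235,0.0066],"dr":[-1.1,0,0],"hand":-1},{"linear":[0,-0.0321,0.0098],"dr":[-1.6,0,0],"hand":-1},{"linear":[0,-0.0404,0.0136],"dr":[-2.1,0,0],"hand":-1},{"linear":[0,-0.0486,0.0177],"dr":[-2.6,0,0],"hand":-1},{"linear":[0,-0.0565,0.0223],"dr":[-3.1,0,0],"hand":-1},{"linear":[0,-0.0641,0.0272],"dr":[-3.6,0,0],"hand":-1},{"linear":[0,-0.0691,0.0307],"dr":[-4.1,0,0],"hand":-1},{"linear":[0,-0.0691,0.0307],"dr":[-4.1,0,0],"hand":-1}]'
python3 ang.py
python3 - <<'E'
from way import *
R0=RT(21.5);P0=tcp(40,21.5)
way(P0,R0,[42,45,48,51,54,56,58,59.5,60,60],[22,22.5,23,23.5,24,24.3,24.6,25,25,25])
E
```

```text
t: 18.57
eef_pos: [0.4852, -0.1968, 0.2366]
tool_rot: [0.39, -0.575, 0.596, -0.403]
contact_force: [-4.4, 0.7, 1.8]
gripper_width: 0.105
phi 39.97957017350859 radius 0.17646932073418056 w 0.10483471804481566 F [-4.4161  0.6557  1.8416]
42 [ 0.     -0.0051  0.0033] [-0.5  0.   0. ]
45 [-0.     -0.0124  0.0086] [-1.  0. -0.]
48 [ 0.     -0.0195  0.0144] [-1.5  0.  -0. ]
51 [-0.     -0.0263  0.0205] [-2. -0. -0.]
54 [ 0.     -0.0327  0.0269] [-2.5  0.  -0. ]
56 [ 0.     -0.0368  0.0314] [-2.8  0.   0. ]
58 [ 0.     -0.0407  0.036 ] [-3.1  0.   0. ]
59.5 [-0.     -0.0435  0.0395] [-3.5  0.  -0. ]
60 [ 0.     -0.0445  0.0407] [-3.5  0.  -0. ]
60 [ 0.     -0.0445  0.0407] [-3.5  0.  -0. ]
```

```bash
python3 -m crank '[{"linear":[0,-0.0051,0.0033],"dr":[-0.5,0,0],"hand":-1},{"linear":[0,-0.0124,0.0086],"dr":[-1,0,0],"hand":-1},{"linear":[0,-0.0195,0.0144],"dr":[-1.5,0,0],"hand":-1},{"linear":[0,-0.0263,0.0205],"dr":[-2,0,0],"hand":-1},{"linear":[0,-0.0327,0.0269],"dr":[-2.5,0,0],"hand":-1},{"linear":[0,-0.0368,0.0314],"dr":[-2.8,0,0],"hand":-1},{"linear":[0,-0.0407,0.036],"dr":[-3.1,0,0],"hand":-1},{"linear":[0,-0.0435,0.0395],"dr":[-3.5,0,0],"hand":-1},{"linear":[0,-0.0445,0.0407],"dr":[-3.5,0,0],"hand":-1},{"linear":[0,-0.0445,0.0407],"dr":[-3.5,0,0],"hand":-1}]'
python3 ang.py
python3 - <<'E'
from lid import *
for n in("side","top"): cv2.imwrite(f"pics/end_{n}.png",bot.read_camera(n))
cv2.imwrite("pics/end.png",cv2.resize(cv2.imread("pics/end_side.png")[80:320,200:440],(600,600),interpolation=2))
E
python3 ang.py
```

```text
t: 19.4
eef_pos: [0.539, -0.1989, 0.2642]
tool_rot: [0.372, -0.586, 0.608, -0.385]
contact_force: [-5.7, 1.2, 10.0]
gripper_width: 0.1
phi 59.913202349099365 radius 0.1776769049179623 w 0.09956634907158934 F [-5.7425  1.1795 10.0025]
phi 59.839711130204805 radius 0.17765153470918785 w 0.09944645501085676 F [-5.6921  0.3911  8.4264]
```

View pics/end.png

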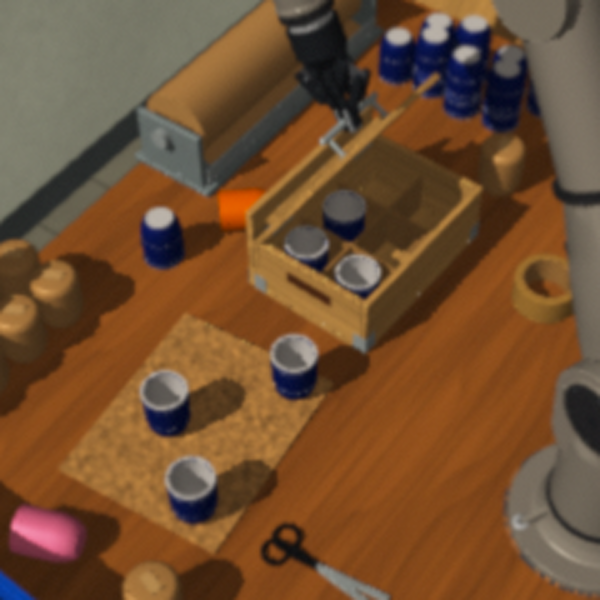

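All three cups stand on the cork and the lid is open in the gripper. The lid's far upper corner is at crop (437,78), which is pixel (374.8,111.2). I'll check the angle independently against that corner.

```bash
python3 - <<'E'
from lid import *
for p in(52,56,60,64,68):
    a=np.radians(p);e=-np.cos(a)*X+np.sin(a)*up;n=np.sin(a)*X+np.cos(a)*up
    print(p,[np.round(proj("side",H+.198*e-.152*Y+k*n),1) for k in(0,.0095)], np.round(proj("side",H+.198*e+.152*Y+.0095*n),1))
print(np.round(proj("side",H-.152*Y),1))
E
for i in 1; do python3 -m crank '[{"linear":[0,0,0],"dr":[0,0,0],"hand":-1},{"linear":[0,0,0],"dr":[0,0,0],"hand":-1},{"linear":[0,0,0],"dr":[0,0,0],"hand":-1},{"linear":[0,0,0],"dr":[0,0,0],"hand":-1},{"linear":[0,0,0],"dr":[0,0,0],"hand":-1},{"linear":[0,0,0],"dr":[0,0,0],"hand":-1}]'; done; python3 ang.py
```

```text
52 [array([379.9, 115.5]), array([378.3, 113.4])] [327.9 161.5]
56 [array([377.5, 112.6]), array([375.8, 110.6])] [325.2 158.4]
60 [array([374.9, 109.8]), array([373.1, 107.9])] [322.3 155.4]
64 [array([372.3, 107.1]), array([370.4, 105.3])] [319.3 152.6]
68 [array([369.5, 104.5]), array([367.6, 102.8])] [316.3 149.9]
[351.4 132.7]
t: 20.0
eef_pos: [0.5387, -0.1988, 0.2641]
tool_rot: [0.372, -0.586, 0.608, -0.385]
contact_force: [-5.3, 0.6, 8.4]
gripper_width: 0.106
phi 59.814440574713934 radius 0.17768198316371936 w 0.10588602348170932 F [-5.2882  0.631   8.429 ]
```

The chord between the bar's shut and present positions (0.176 m on a 0.176 m radius) gives about 60°, independent of the hinge estimate. The corner check gives 58–60°. Handing in.

```bash
python3 -c "
from station import bot
print(bot.hand_in())"
```

```text
the job is handed in; nothing more can be done
None
```

The toppled cup is standing mouth up on the cork board, and the lid is held open at about 60 degrees. I handed the job in at t ≈ 20 s, with the gripper still holding the bar; it reports no verdict.

- **Cup:** I gripped it at 45° from its mouth side, lifted it, and turned it 180° about the tool axis. I set it down until I felt about 5 N of contact, then let go. The final side picture shows all three cups standing on the cork.
- **Lid:** I raised the lid by its bar with about 60 N of grip. The arm pose gives 59.8°, and the bar's movement from shut gives about 60°. The lid's corner in the side picture reads slightly lower, at about 58–60°. All of these are within the five-degree allowance.
- **Forces and other objects:** At the end the wrist force was steady at about 10 N. The neighbouring cups and the bench items in view looked undisturbed; I didn't measure them.
- **Disagreements:** My first estimate of the bar was about 5 mm off in x. That put about 13 N on the grip, so I corrected it before lifting. The bar's radius at the end read 177.7 mm against the 175.9 mm it should be, and about 8 N of upward push remained.

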